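# Hand-turn a centrifuge rotor to check that it runs free

## Task

Lift the lid off the round centrifuge by its knob and lay it gently, knob up, in the middle of the blue mat. Then rest a closed fingertip on the smooth flat top of the rotor and drag it round the spindle, without flicking, until the rotor has turned through at least one full turn in one direction. Keep the touch light, because the spindle bends if the rotor is pushed with more than 15 N, then let go and leave everything else on the bench where it is.

Things in the scene. Friction and masses are not known exactly. Their poses are not given: they have to be found in the camera images.
- bowl (a point): Round ivory bench centrifuge, fixed, 240 dia x 135 high, with a grey control box on its front. This point is the centre of the bowl's mouth, on the nominal rotor axis, level with the case's top rim (135 above the bench); z is up. The bowl is 184 dia inside
- spindle (a point): Point fixed to the case, 23 below bowl: the nominal middle of the rotor's top. The rotor is a smooth flat aluminium disc, 170 dia, nothing to grip, black dot near its edge. True height unknown: on each machine the sagged rubber mounts put it up to 6 higher or lower, and its axis leans 2 to 5 degrees in an unknown direction, so the height round a circle on it changes by several mm
- rotor (a joint): Angle of the rotor about its axis, rad, 0 at the start, counter-clockwise from above positive, no end stops (full turn 6.28). The mounts spring: the disc gives about 1 mm per 4.5 N of push. About 0.12 N m of drag stops it as soon as it is not driven; 50 to 60 from the axis, about 6 N of finger pressure carries it along without much slip
- lid_knob (a point): Loose round lid on the centrifuge, 0.22 kg: flange 216 dia, 6 thick, over a 172 dia plug, 4 deep, that drops loosely into the bowl. This point is the centre of its upright round knob, 28 dia x 30 high, on the middle of the lid: the knob's top is 15 above it, the flange's top 15 below, the plug's underside 25 below. z is up when the lid lies flat
- mat_top (a point): Blue mat fixed flat on the bench, 200 x 220, 3 thick, beside the centrifuge (either side). This point is the centre of its top face
- specimen_jar_mid (a point): Bystander, to be left alone: small clear jar with white screw cap, 44 dia x 59; this point is half-way up it, on its middle
- sanitiser_mid (a point): Bystander, to be left alone: white pump bottle, 50x70 footprint, 145 high; this point is half-way up it, on its middle
- mouse_mid (a point): Bystander, to be left alone: grey computer mouse 100x58x30; this point is half-way up it, on its middle
- carton_mid (a point): Bystander, to be left alone: cardboard carton 90x120x60; this point is half-way up it, on its middle
There are look-alikes about, which are no part of the job. Of the things that look like the part that bears lid_knob, the middle-sized one is meant.

How it is judged:
By the outcome, as a careful person would: the job done as asked, in the order asked, and still so for the second after the job is handed in, with the robot touching nothing.
It also fails if it takes over 72 s, if anything falls off the work surface, if the arm or the gripper's body presses on something with over 40 N, if the wrist force passes 120 N, or if a joint passes its speed limit or range.

## Robot

A 6-joint arm with a two-finger parallel gripper is mounted at the origin on the work surface. World frame = base frame: x ahead of the robot, y to its left, z up, the work surface at z = 0. Lengths are in m, angles in rad, forces in N, time in s.
With the tool pointing down it reaches from about 0.35 to 1 m from the base axis. Payload 7.1 kg.
Tool frame: the origin (TCP) lies on the mounting face of the last link; the fingertips stand 173 mm ahead of it and the grasp point (between the pads) lies 155 mm ahead of it; z points along the fingers, y is the line along which they close (so a half turn about z gives the same grasp; the last joint's range is limited). The gripper opens to 85 mm and grips with 20 to 120 N. Pads are 22 mm wide; open, the fingers measure 114 mm over their backs; the gripper's body (76 mm by 85 mm) begins 54 mm behind the grasp point. The pads swing forward as they close: fully open they stand 13 mm farther back than shut.
Start: joints at [1.326, 0.423, 1.63, -0, 1.089, -0.019], TCP at [0.14, 0.609, 0.405] pointing down, gripper open.
Joint ranges: [-3, 3], [-0.9, 2.11], [0.09, 2.58], [-1.31, 4.45], [0.11, 2.69], [-2.54, 2.54]. Speed limits (rad/s): [2.39, 2.39, 3.01, 3.14, 3.14, 3.14].

## Interface

Orientations are given as a unit quaternion [x, y, z, w].
In Python, from cell import r gives the robot as it stands.
- The arm moves only by the tool jog_arm, never from a script. Its argument "targets" is a list of rows, each a list of 7 numbers: the opening, from -1 (shut) to 1 (fully open), so that 0 is half open, then the shift along the world's x, y, z in cm, then the turn, a rotation vector about the world's x, y, z in rad. In form: [[grip, x, y, z, wx, wy, wz], ...]. A call has 1 to 12 rows; each row is the pose to reach, as a shift and turn from the pose commanded when the call began; what a row does not reach only later rows make up. A row lasts 1/10 s, in which the tool goes at most 50 mm and 8.59 degrees, less where a joint would pass 70% of its speed; a pose out of reach is approached as far as the arm can. A call with a gripper value outside its range is refused whole. The fingers move at their own pace and stop on an object; "force" is the grip in N (left out, the last holds). Time passes only in rows, so rows that repeat a pose let the fingers close. It gives the time, the measured TCP pose, the force, the opening and the grip force at its end, in the units of the state.
- r.observe(): the state, without advancing time (a new reading comes with each control period).
- r.snapshot(name): name is "scene" or "top" or "wrist"; returns the picture (480x640x3 uint8, red, green, blue); there is no depth.
- r.camera_model(name): a dict with "K" (3x3 intrinsics, pixels), "k1" (the pictures are not rectified: a ray, as slopes to the right and down, at radius r is drawn at 1 + k1 r^2 times it, then the intrinsics apply), "rvec" (rotation vector, rad) and "tvec" (3), from world to camera coordinates, as OpenCV has them; the wrist camera has in their place "tool_from_camera" (4x4, takes a point from camera to tool coordinates, whose origin is the TCP and whose axes are the flange's). Camera axes: x right, y down, z forward; pixel columns grow to the right and rows downward; lengths in m; the calibration is good to about 2 mm. A picture is of the moment at which its call begins: read the wrist's pose just before it. camera_model takes no time and is no camera call.
- r.sign_off(): hands the job in; it is judged then, once.
The state is a dict: "time_s": time; "joints": joint angles; "qd": joint speeds; "joint_efforts": joint torques, N m; "tcp_pos": TCP position; "tcp_rot": TCP orientation; "force": force on the tool from outside, world axes, zero at the start; "torque": the same for the moment, N m; "gripper_width": finger opening in m; "finger_force": force on a finger pad.
Only numpy, scipy, OpenCV 4.12 (cv2) and the standard library are available. Lean on these libraries where they do the work, as an engineer would, in place of code of your own. Each camera call takes 0.05 s, during which the arm holds its last target. There are 200 camera calls.

## Working session

There is one attempt and no reset: what is moved stays moved. The work goes in short steps, Python scripts to look and compute and a tool call to move; the robot and the scene stay as the last step left them, time stands still between calls to the robot, and variables do not carry over. Pictures are saved under pics/ and viewed, at most 10 in all, crops included, and the job is handed in when it is done.

Besides the shell and the picture viewer there is one more tool, called by a JSON object that holds its "name" and its "arguments", one argument or row to a line. jog_arm: Moves the arm, as the interface text tells. Its arguments: {"type":"object","properties":{"targets":{"type":"array","items":{"type":"array","items":{"type":"number"}}},"force":{"type":"number"}},"required":["targets"]}

```bash
mkdir -p pics; ls; python3 - <<'E'
from cell import r
import cv2
print(r.observe())
for n in("scene","top"):
    m=r.camera_model(n);print(n,m)
    cv2.imwrite(f"pics/{n}0.png",r.snapshot(n)[...,::-1])
print(r.camera_model("wrist"))
E
```

```text
pics
{'time_s': 0.0, 'joints': array([ 1.32601501e+00,  4.23868684e-01,  1.63069941e+00,  3.27191516e-05,
        1.08857605e+00, -1.89984642e-02]), 'qd': array([-0.00050397, -0.00078211, -0.0008995 ,  0.00044492, -0.0010501 ,
       -0.0004984 ]), 'joint_efforts': array([-3.79313560e-04, -5.57388997e+01, -2.81736642e+01, -4.05990761e-05,
        7.52212509e-03, -1.55374772e-05]), 'tcp_pos': array([0.13982141, 0.60887407, 0.40392439]), 'tcp_rot': array([ 1.12659306e-01,  9.93633372e-01, -7.67102357e-04, -1.16378883e-04]), 'force': array([-0.52869004,  0.52267626,  0.05875616]), 'torque': array([0.00973564, 0.03503104, 0.06020196]), 'finger_force': 0.0, 'gripper_width': 0.08524235414314422}
scene {'K': array([[444.85367626,   0.        , 326.38019543],
       [  0.        , 444.85367626, 242.34976271],
       [  0.        ,   0.        ,   1.        ]]), 'k1': -0.03179943006527701, 'rvec': array([ 1.69804461,  1.72707277, -0.75699653]), 'tvec': array([-0.03366275, -0.21722583,  1.49801334])}
top {'K': array([[467.62812   ,   0.        , 324.83436901],
       [  0.        , 467.62812   , 236.70937693],
       [  0.        ,   0.        ,   1.        ]]), 'k1': -0.09311366143433226, 'rvec': array([ 2.16025472, -2.13779054,  0.19140927]), 'tvec': array([0.0117669 , 0.50472049, 1.31804829])}
{'K': array([[353.28989564,   0.        , 316.76923113],
       [  0.        , 353.28989564, 237.01477853],
       [  0.        ,   0.        ,   1.        ]]), 'k1': -0.03105897864764718, 'tool_from_camera': array([[ 1.29692754e-03, -9.50823943e-01, -3.09729152e-01,
         7.86792867e-02],
       [ 9.99999153e-01,  1.26560677e-03,  3.02061420e-04,
         4.93203092e-04],
       [ 1.04788081e-04, -3.09729282e-01,  9.50824779e-01,
         3.03430024e-02],
       [ 0.00000000e+00,  0.00000000e+00,  0.00000000e+00,
         1.00000000e+00]])}
```

View pics/scene0.png

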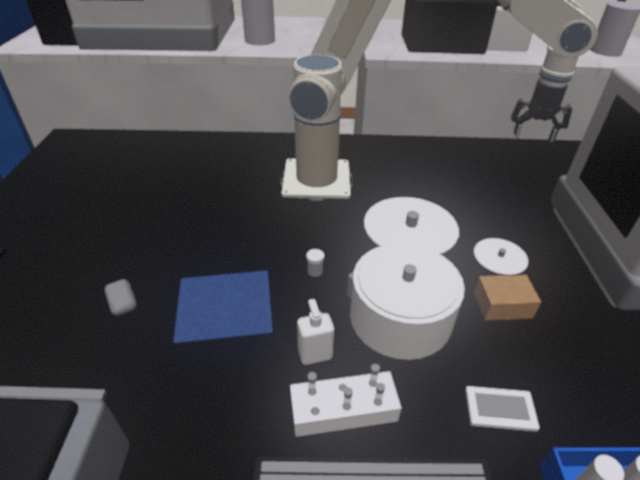

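View pics/top0.png

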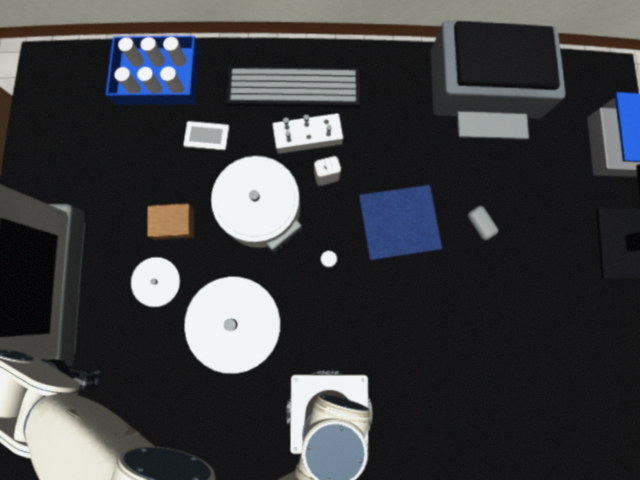

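The scene picture shows the lidded centrifuge with its knob at (409,270) and the blue mat at (224,305). In the top picture the knob is at (254,195), the mat at (400,222), the jar at (329,259) and the sanitiser at (327,168). The look-alike lids lie on the bench at (231,324), larger, and (154,281), smaller.

```bash
cat > h.py <<'E'
import numpy as np, cv2
from scipy.spatial.transform import Rotation as R
from cell import r
def pose(n,obs=None):
    m=r.camera_model(n)
    if n!="wrist":
        A=R.from_rotvec(m["rvec"]).as_matrix(); return m,A.T,-A.T@m["tvec"]
    o=obs or r.observe(); T=np.eye(4); T[:3,:3]=R.from_quat(o["tcp_rot"]).as_matrix(); T[:3,3]=o["tcp_pos"]
    C=T@m["tool_from_camera"]; return m,C[:3,:3],C[:3,3]
def cast(n,uv,z,obs=None):
    m,A,c=pose(n,obs); K=m["K"]
    d=(np.atleast_2d(uv)-K[:2,2])/[K[0,0],K[1,1]]; s=d.copy()
    for _ in range(20): s=d/(1+m["k1"]*(s**2).sum(1,keepdims=True))
    D=np.c_[s,np.ones(len(s))]@A.T
    return c+D*((z-c[2])/D[:,2])[:,None]
def snap(n,f):
    o=r.observe(); im=r.snapshot(n)[...,::-1].copy(); cv2.imwrite(f"pics/{f}.png",im); return o,im
def blobs(mask,lo=30):
    n,l,s,c=cv2.connectedComponentsWithStats(mask.astype(np.uint8)); return [(s[i,4],c[i].round(1),s[i,:4]) for i in range(1,n) if s[i,4]>=lo]
E
python3 - <<'E'
from h import *
im=cv2.imread("pics/top0.png").astype(int); b,g,rr=im[...,0],im[...,1],im[...,2]
M=(b>rr+40)&(b<200); M[:160]=0;M[300:]=0
for a,c,s in blobs(M,500): print("mat",a,c,s,cast("top",c,.003))
sub=np.zeros(M.shape,bool); sub[180:212,238:270]=1
k=(im.max(2)<190)&sub
for a,c,s in blobs(k,20): print("knob",a,c,s,cast("top",c,.168))
mm=(M*255).astype(np.uint8);cs=max(cv2.findContours(mm,0,2)[0],key=cv2.contourArea)
bx=cv2.boxPoints(cv2.minAreaRect(cs)); print(cast("top",bx,.003)); print(cast("top",bx,.003).mean(0))
# flange
w=(im.min(2)>215).astype(np.uint8); w[:150]=0;w[245:]=0;w[:,:205]=0;w[:,303:]=0
cs=max(cv2.findContours(w,0,2)[0],key=cv2.contourArea);print(cv2.minEnclosingCircle(cs))
(e,_,_)=cv2.fitEllipse(cs);print("flange",cast("top",e,.141))
for nm,p,z in(("jar",(329,259),.059),("san",(322,168),.14),("mouse",(483,222),.03),("carton",(168,222),.06),("ctrlbox",(285,234),.08)): print(nm,cast("top",p,z))
s=cv2.imread("pics/scene0.png"); print(cast("scene",(409,268),.168),cast("scene",(224,305),.003))
E
```

```text
mat 4747 [399.9 221.8] [359 185  83  75] [[ 0.55863744 -0.20970028  0.003     ]]
knob 87 [254.3 195.9] [250 191  10  11] [[0.59185829 0.20827886 0.168     ]]
[[ 0.64129103 -0.08553784  0.003     ]
 [ 0.68043735 -0.30998568  0.003     ]
 [ 0.47866902 -0.33470749  0.003     ]
 [ 0.44279171 -0.11483732  0.003     ]]
[ 0.56079728 -0.21126708  0.003     ]
((254.58241271972656, 198.45603942871094), 43.25017547607422)
flange [[0.59100724 0.21066981 0.141     ]]
jar [[0.43752357 0.00503393 0.059     ]]
san [[0.68019698 0.02854591 0.14      ]]
mouse [[ 0.55642567 -0.45632978  0.03      ]]
carton [[0.53877059 0.47012187 0.06      ]]
ctrlbox [[0.50451858 0.13006873 0.08      ]]
[[0.59497871 0.20917942 0.168     ]] [[ 0.56710066 -0.2091015   0.003     ]]
```

{"name": "jog_arm", "arguments": {
  "targets": [
    [1, 4, -3.5, 1, 0, 0, 0],
    [1, 8, -7, 2, 0, 0, 0],
    [1, 12, -10.5, 2, 0, 0, 0],
    [1, 16, -14, 2, 0, 0, 0],
    [1, 20, -17.5, 2, 0, 0, 0],
    [1, 24, -21, 2, 0, 0, 0],
    [1, 28, -24.5, 2, 0, 0, 0],
    [1, 32, -28, 2, 0, 0, 0],
    [1, 36, -31.5, 2, 0, 0, 0],
    [1, 40, -35.5, 2, 0, 0, 0],
    [1, 43.5, -38.5, 2, 0, 0, 0],
    [1, 45.2, -40, 2, 0, 0, 0]
  ]
}}

```text
time_s: 1.3
tcp_pos: [0.589, 0.2109, 0.4244]
tcp_rot: [0.113, 0.994, -0.0, -0.0]
force: [0.5, 1.8, -0.0]
gripper_width: 0.0853
finger_force: 0.0
```

{"name": "jog_arm", "arguments": {
  "targets": [
    [1, 0, 0, 0, 0, 0, 0],
    [1, 0, 0, 0, 0, 0, 0],
    [1, 0, 0, 0, 0, 0, 0]
  ]
}}

```text
time_s: 1.6
tcp_pos: [0.5873, 0.213, 0.4242]
tcp_rot: [0.113, 0.994, -0.0, -0.001]
force: [-0.7, -0.6, 0.9]
gripper_width: 0.0853
finger_force: 0.0
```

```bash
python3 - <<'E'
from h import *
o,im=snap("wrist","w1"); print(o["tcp_pos"],o["tcp_rot"],o["joints"],o["force"])
np.save("o1.npy",o,allow_pickle=True)
E
```

```text
[0.58726804 0.21302492 0.42422689] [ 1.12533008e-01  9.93647765e-01 -1.42385042e-04 -6.49502266e-04] [ 3.28867258e-01  4.02295906e-01  1.61359069e+00  3.29715805e-04
  1.12700216e+00 -1.01652701e+00] [-0.67143367 -0.55548728  0.89191606]
```

View pics/w1.png

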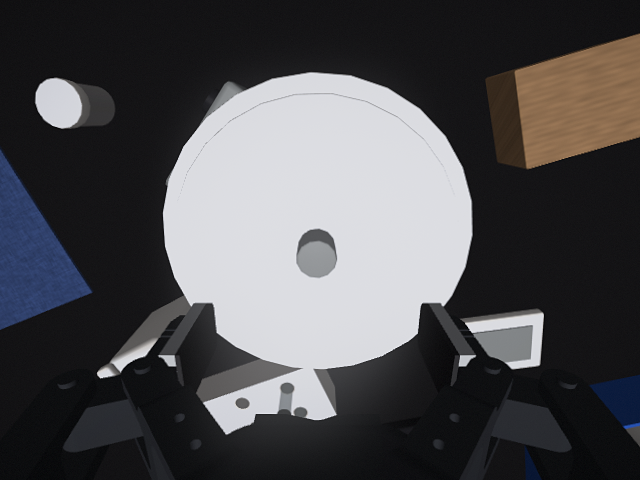

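The wrist view shows the lid centred below the gripper, with the knob's top face at about (317,260) and the fingers at the bottom, clear of it.

```bash
python3 - <<'E'
from h import *
o=np.load("o1.npy",allow_pickle=True).item()
im=cv2.imread("pics/w1.png").astype(int)[...,1]
m=np.zeros(im.shape,bool); m[225:285,290:345]=1
for a,c,s in blobs((im<195)&m): print(a,c,s)
for a,c,s in blobs((im>130)&(im<195)&m): print(a,c,s,cast("wrist",c,.171,o))
print(cast("wrist",(317,261),.171,o))
o=r.observe();print(o["tcp_pos"],o["time_s"])
E
```

```text
1633 [316.1 253. ] [296 228  41  50]
1135 [315.9 259.3] [296 241  41  37] [[0.59648364 0.21079391 0.171     ]]
[[0.59785664 0.21124537 0.171     ]]
[0.58705799 0.21344911 0.42439246] 1.65
```

{"name": "jog_arm", "arguments": {
  "targets": [
    [1, 0.8, -0.3, -3, 0, 0, 0],
    [1, 0.8, -0.3, -6, 0, 0, 0],
    [1, 0.8, -0.3, -8.5, 0, 0, 0],
    [1, 0.8, -0.3, -10, 0, 0, 0],
    [1, 0.8, -0.3, -10.6, 0, 0, 0],
    [1, 0.8, -0.3, -10.6, 0, 0, 0],
    [1, 0.8, -0.3, -10.6, 0, 0, 0]
  ]
}}

```text
time_s: 2.35
tcp_pos: [0.5962, 0.2101, 0.3199]
tcp_rot: [0.112, 0.994, 0.0, 0.001]
force: [0.4, -0.1, 1.0]
gripper_width: 0.0856
finger_force: 0.0
```

{"name": "jog_arm", "arguments": {
  "targets": [
    [-1, 0, 0, 0, 0, 0, 0],
    [-1, 0, 0, 0, 0, 0, 0],
    [-1, 0, 0, 0, 0, 0, 0],
    [-1, 0, 0, 0, 0, 0, 0],
    [-1, 0, 0, 0, 0, 0, 0],
    [-1, 0, 0, 0, 0, 0, 0],
    [-1, 0, 0, 0, 0, 0, 0],
    [-1, 0, 0, 0, 0, 0, 0]
  ],
  "force": 40
}}

```text
time_s: 3.15
tcp_pos: [0.596, 0.2097, 0.3193]
tcp_rot: [0.113, 0.994, 0.0, 0.0]
force: [-1.3, -0.4, 6.5]
gripper_width: 0.0265
finger_force: 39.6
```

{"name": "jog_arm", "arguments": {
  "targets": [
    [-1, 0, 0, 0.5, 0, 0, 0],
    [-1, 0, 0, 1.5, 0, 0, 0],
    [-1, 0, 0, 3, 0, 0, 0],
    [-1, 0, 0, 4.5, 0, 0, 0],
    [-1, 0, 0, 6, 0, 0, 0],
    [-1, 0, 0, 7.5, 0, 0, 0],
    [-1, 0, 0, 9, 0, 0, 0],
    [-1, 0, 0, 9.5, 0, 0, 0],
    [-1, 0, 0, 9.5, 0, 0, 0]
  ]
}}

```text
time_s: 4.05
tcp_pos: [0.5961, 0.2098, 0.415]
tcp_rot: [0.113, 0.994, 0.0, 0.001]
force: [-0.1, -0.3, -1.2]
gripper_width: 0.0265
finger_force: 39.5
```

```bash
python3 - <<'E'
from h import *
o,a=snap("wrist","w2"); o2,b=snap("scene","s2")
cv2.imwrite("pics/c2.png",np.hstack([cv2.resize(a,(400,300)),cv2.resize(b[150:450,250:550],(300,300))]))
print(o["tcp_pos"],o["force"],o["torque"])
E
```

```text
[0.59605815 0.20976055 0.41499592] [-0.09565093 -0.28861347 -1.22645009] [ 0.01648967 -0.02100255 -0.00820447]
```

View pics/c2.png

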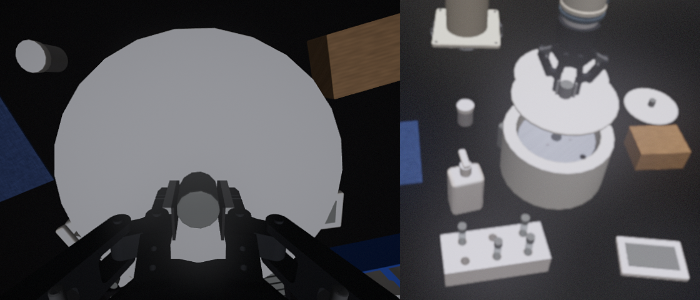

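The lid is held level, clear of the bowl (knob between the pads at about (198,205) of the wrist half), and the bowl with its rotor is open beneath. Now I'll carry it to the mat.

```bash
python3 - <<'E'
from h import *
im=cv2.imread("pics/w2.png").astype(int)[...,1]
o=r.observe(); m=np.zeros(im.shape,bool); m[300:375,285:350]=1
for a,c,s in blobs((im>80)&(im<125)&m,200): print(a,c,s,cast("wrist",c,.266,o))
m,A,c=pose("wrist",o)
g=im; w=((g>130)&(g<170)).astype(np.uint8); cs=max(cv2.findContours(w,0,2)[0],key=cv2.contourArea)
p=cs[:,0,:]; p=p[p[:,1]<290]; P=cast("wrist",p.astype(float),.236,o)[:,:2]
s=np.linalg.lstsq(np.c_[2*P,np.ones(len(P))],(P**2).sum(1),rcond=None)[0]; print("lid circle",s[:2],np.sqrt(s[2]+s[0]**2+s[1]**2))
E
```

```text
3100 [316.8 335.5] [285 306  65  60] [[0.59485394 0.21032735 0.266     ]]
lid circle [0.56130653 0.21957054] 0.07964471834684408
```

{"name": "jog_arm", "arguments": {
  "targets": [
    [-1, -0.1, -1.5, 0, 0, 0, 0],
    [-1, -0.4, -4.5, 0, 0, 0, 0],
    [-1, -0.7, -8.5, 0, 0, 0, 0],
    [-1, -1, -12.5, 0, 0, 0, 0],
    [-1, -1.4, -16.5, 0, 0, 0, 0],
    [-1, -1.7, -20.5, 0, 0, 0, 0],
    [-1, -2, -24.5, 0, 0, 0, 0],
    [-1, -2.4, -28.5, 0, 0, 0, 0],
    [-1, -2.7, -32.5, 0, 0, 0, 0],
    [-1, -3, -36.5, 0, 0, 0, 0],
    [-1, -3.3, -40, 0, 0, 0, 0],
    [-1, -3.4, -42, 0, 0, 0, 0]
  ]
}}

```text
time_s: 5.35
tcp_pos: [0.5607, -0.2134, 0.4129]
tcp_rot: [0.114, 0.994, -0.0, -0.001]
force: [0.4, 0.4, -2.1]
gripper_width: 0.0272
finger_force: 39.7
```

{"name": "jog_arm", "arguments": {
  "targets": [
    [-1, 0, 0, -1, 0, 0, 0],
    [-1, 0, 0, -3, 0, 0, 0],
    [-1, 0, 0, -5, 0, 0, 0],
    [-1, 0, 0, -6, 0, 0, 0],
    [-1, 0, 0, -6, 0, 0, 0]
  ]
}}

```text
time_s: 5.85
tcp_pos: [0.5611, -0.2096, 0.3515]
tcp_rot: [0.112, 0.994, 0.001, -0.002]
force: [-0.5, 0.4, -2.2]
gripper_width: 0.0268
finger_force: 39.9
```

```bash
python3 - <<'E'
from h import *
o,a=snap("wrist","w3"); o2,b=snap("top","t3")
cv2.imwrite("pics/c3.png",np.hstack([cv2.resize(a,(400,300)),b[60:360,200:500]]))
print(o["tcp_pos"],o["force"],o["torque"])
E
```

```text
[ 0.56109626 -0.20963098  0.35149628] [-0.51944005  0.38819642 -2.24894449] [0.02650466 0.00976803 0.02007785]
```

View pics/c3.png

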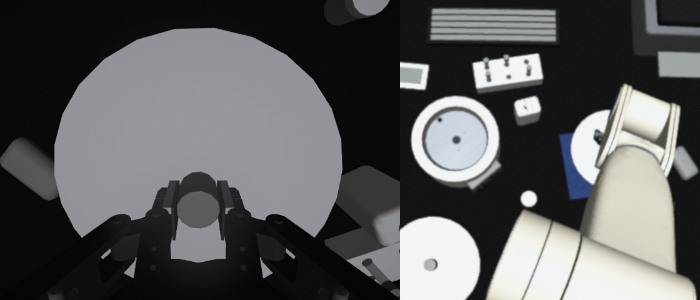

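{"name": "jog_arm", "arguments": {
  "targets": [
    [-1, 0, 0, -2, 0, 0, 0],
    [-1, 0, 0, -5, 0, 0, 0],
    [-1, 0, 0, -8, 0, 0, 0],
    [-1, 0, 0, -11, 0, 0, 0],
    [-1, 0, 0, -13.5, 0, 0, 0],
    [-1, 0, 0, -15, 0, 0, 0],
    [-1, 0, 0, -15.4, 0, 0, 0],
    [-1, 0, 0, -15.4, 0, 0, 0],
    [-1, 0, 0, -15.4, 0, 0, 0]
  ]
}}

```text
time_s: 6.85
tcp_pos: [0.5626, -0.2105, 0.2011]
tcp_rot: [0.113, 0.994, -0.0, 0.001]
force: [-0.1, 1.0, -2.1]
gripper_width: 0.0264
finger_force: 39.9
```

{"name": "jog_arm", "arguments": {
  "targets": [
    [-1, 0, 0, -0.2, 0, 0, 0],
    [-1, 0, 0, -0.4, 0, 0, 0],
    [-1, 0, 0, -0.5, 0, 0, 0],
    [-1, 0, 0, -0.5, 0, 0, 0]
  ]
}}

```text
time_s: 7.25
tcp_pos: [0.5619, -0.2103, 0.1947]
tcp_rot: [0.113, 0.994, 0.0, -0.0]
force: [0.1, 0.5, -2.7]
gripper_width: 0.027
finger_force: 39.9
```

{"name": "jog_arm", "arguments": {
  "targets": [
    [-1, 0, 0, -0.1, 0, 0, 0],
    [-1, 0, 0, -0.2, 0, 0, 0],
    [-1, 0, 0, -0.3, 0, 0, 0],
    [-1, 0, 0, -0.3, 0, 0, 0]
  ]
}}

```text
time_s: 7.65
tcp_pos: [0.5618, -0.2103, 0.1915]
tcp_rot: [0.113, 0.994, 0.0, -0.0]
force: [-0.1, -0.1, -2.0]
gripper_width: 0.0265
finger_force: 39.9
```

{"name": "jog_arm", "arguments": {
  "targets": [
    [-1, 0, 0, -0.05, 0, 0, 0],
    [-1, 0, 0, -0.1, 0, 0, 0],
    [-1, 0, 0, -0.15, 0, 0, 0],
    [-1, 0, 0, -0.15, 0, 0, 0]
  ]
}}

```text
time_s: 8.05
tcp_pos: [0.5619, -0.2103, 0.1913]
tcp_rot: [0.113, 0.994, 0.0, -0.0]
force: [-3.7, 2.4, 9.6]
gripper_width: 0.0269
finger_force: 41.1
```

Contact at 9.6 N. I'll release gently.

{"name": "jog_arm", "arguments": {
  "targets": [
    [-0.3, 0, 0, 0.05, 0, 0, 0],
    [0, 0, 0, 0.1, 0, 0, 0],
    [0.4, 0, 0, 0.1, 0, 0, 0],
    [0.4, 0, 0, 0.1, 0, 0, 0],
    [0.4, 0, 0, 0.1, 0, 0, 0]
  ],
  "force": 20
}}

```text
time_s: 8.55
tcp_pos: [0.5619, -0.2103, 0.1911]
tcp_rot: [0.113, 0.994, -0.0, -0.0]
force: [0.9, -0.6, -0.9]
gripper_width: 0.0598
finger_force: 0.0
```

{"name": "jog_arm", "arguments": {
  "targets": [
    [0.4, 0, 0, 1, 0, 0, 0],
    [0.4, 0, 0, 3, 0, 0, 0],
    [0.4, 0, 0, 6, 0, 0, 0],
    [0.4, 0, 0, 10, 0, 0, 0],
    [0.4, 0, 0, 14, 0, 0, 0],
    [0, 0, 2, 18, 0, 0, 0],
    [-0.5, 0, 6, 19, 0, 0, 0],
    [-1, 0, 10.5, 19, 0, 0, 0],
    [-1, 0, 15, 19, 0, 0, 0],
    [-1, 0, 19.5, 19, 0, 0, 0],
    [-1, 0, 24, 19, 0, 0, 0],
    [-1, 0, 27, 19, 0, 0, 0]
  ]
}}

```text
time_s: 9.75
tcp_pos: [0.5614, 0.0623, 0.3821]
tcp_rot: [0.112, 0.994, 0.0, 0.0]
force: [0.1, -0.0, -0.1]
gripper_width: -0.0003
finger_force: 0.0
```

```bash
python3 - <<'E'
from h import *
o,a=snap("wrist","w4"); o2,b=snap("top","t4")
cv2.imwrite("pics/c4.png",np.hstack([cv2.resize(a,(400,300)),b[60:360,180:480]]))
print(o["tcp_pos"],o["force"],o["torque"],o["joints"])
E
```

```text
[0.56140975 0.0622702  0.38208742] [ 0.14975303 -0.02356329 -0.14132334] [-0.00204973 -0.01800831 -0.01083196] [ 8.93139571e-02  3.63343062e-01  1.78329559e+00  4.38587237e-04
  9.94171580e-01 -1.25724266e+00]
```

View pics/c4.png

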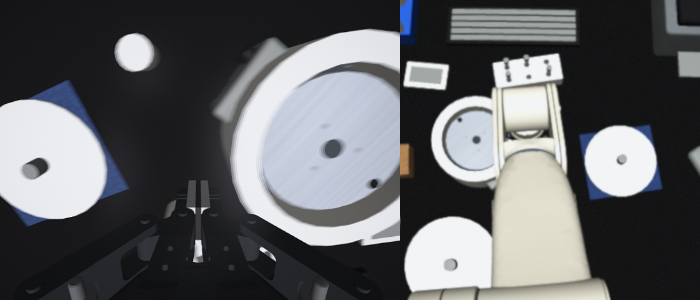

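The lid sits knob-up, centred on the mat at about (620,160) in the top half. The bowl is open, with a dark hub at its centre and the black dot near the rotor's edge. Next I'll measure the bowl's centre and check the lid.

```bash
python3 - <<'E'
from h import *
im=cv2.imread("pics/t3.png").astype(int)
mn=im.min(2)
w=(mn>205).astype(np.uint8); w[:150]=0;w[250:]=0;w[:,:208]=0;w[:,303:]=0
cs,hh=cv2.findContours(w,cv2.RETR_CCOMP,cv2.CHAIN_APPROX_NONE)
for c,h in zip(cs,hh[0]):
    if len(c)>80:
        e=cv2.fitEllipse(c); print("hole" if h[3]>=0 else "outer",e,cast("top",e[0],.135))
m=np.zeros(mn.shape,bool);m[160:240,215:297]=1
for a,c,s in blobs((im.max(2)<110)&m,4): print("dark",a,c,s,cast("top",c,.112))
im=cv2.imread("pics/t4.png").astype(int)
w=(im.min(2)>205).astype(np.uint8); w[:170]=0;w[270:]=0;w[:,:350]=0;w[:,450:]=0
c=max(cv2.findContours(w,0,cv2.CHAIN_APPROX_NONE)[0],key=len); e=cv2.fitEllipse(c);print("lid",e,cast("top",e[0],.013))
E
```

```text
outer ((261.16705322265625, 210.10791015625), (29.215980529785156, 53.30940628051758), 51.898067474365234) [[0.56055211 0.19270429 0.135     ]]
outer ((254.6170654296875, 198.58526611328125), (82.9859848022461, 85.8240737915039), 70.21212005615234) [[0.59249446 0.21162523 0.135     ]]
hole ((254.53163146972656, 198.14703369140625), (66.14794921875, 68.6138916015625), 67.01419067382812) [[0.5937203  0.21190119 0.135     ]]
dark 186 [221.  165.9] [215 160  21  21] [[0.6916551  0.31307782 0.112     ]]
dark 192 [290.1 166.3] [276 160  21  23] [[0.69265587 0.11809365 0.112     ]]
dark 268 [242.7 183.8] [223 167  62  58] [[0.6401302  0.24959232 0.112     ]]
dark 9 [239. 179.] [238 178   3   3] [[0.65391733 0.26054414 0.112     ]]
dark 31 [256.1 199.4] [253 197   7   6] [[0.59576623 0.21051588 0.112     ]]
dark 50 [284.7 229.3] [270 215  27  25] [[0.51237594 0.12906454 0.112     ]]
dark 195 [221.4 233.2] [215 219  23  21] [[0.4993982  0.30297129 0.112     ]]
dark 67 [292.2 236. ] [285 230  12  10] [[0.49397093 0.10807714 0.112     ]]
lid ((400.2080993652344, 220.4990234375), (68.10807037353516, 70.43573760986328), 125.27625274658203) [[ 0.56068218 -0.20885873  0.013     ]]
```

{"name": "jog_arm", "arguments": {
  "targets": [
    [-1, 1.5, 4, 0, 0, 0, 0],
    [-1, 3.3, 8, 0, 0, 0, 0],
    [-1, 3.3, 9.5, -2, 0, 0, 0],
    [-1, 3.3, 9.5, -5, 0, 0, 0],
    [-1, 3.3, 9.5, -7.5, 0, 0, 0],
    [-1, 3.3, 9.5, -8.2, 0, 0, 0],
    [-1, 3.3, 9.5, -8.2, 0, 0, 0],
    [-1, 3.3, 9.5, -8.2, 0, 0, 0]
  ]
}}

```text
time_s: 10.65
tcp_pos: [0.5955, 0.1543, 0.3005]
tcp_rot: [0.113, 0.994, 0.0, 0.001]
force: [-0.2, -0.2, -0.1]
gripper_width: -0.0004
finger_force: 0.0
```

```bash
python3 - <<'E'
from h import *
o,a=snap("wrist","w5"); print(o["tcp_pos"],o["force"],o["time_s"])
E
```

```text
[0.59550755 0.15426252 0.30045933] [-0.1536611 -0.1891779 -0.1371696] 10.65
```

View pics/w5.png

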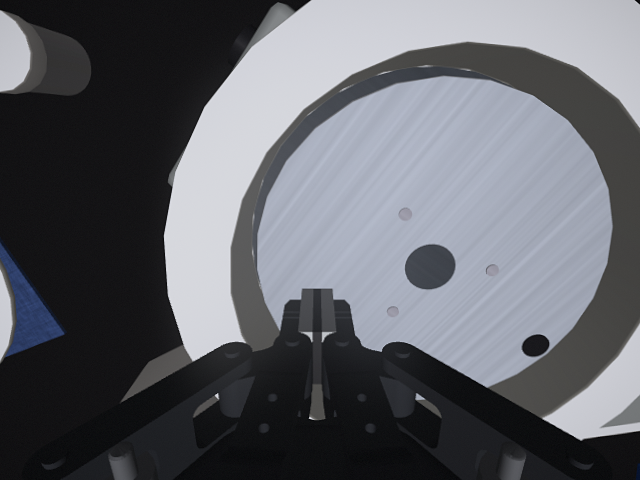

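The wrist view shows the rotor with its hub at (430,266), the dot at (535,345) and the closed tip over the disc at (317,310), with room to the bowl wall. I'll start probing downward.

{"name": "jog_arm", "arguments": {
  "targets": [
    [-1, -0.1, 0.4, -0.2, 0, 0, 0],
    [-1, -0.1, 0.4, -0.4, 0, 0, 0],
    [-1, -0.1, 0.4, -0.4, 0, 0, 0]
  ]
}}

```text
time_s: 11.0
tcp_pos: [0.5938, 0.1588, 0.2955]
tcp_rot: [0.113, 0.994, 0.0, 0.0]
force: [0.1, 0.0, -1.0]
gripper_width: 0.0001
finger_force: 0.0
```

{"name": "jog_arm", "arguments": {
  "targets": [
    [-1, 0, 0, -0.1, 0, 0, 0],
    [-1, 0, 0, -0.2, 0, 0, 0],
    [-1, 0, 0, -0.2, 0, 0, 0]
  ]
}}

```text
time_s: 11.3
tcp_pos: [0.5938, 0.1587, 0.2931]
tcp_rot: [0.113, 0.994, -0.0, -0.0]
force: [0.2, 0.1, -0.1]
gripper_width: -0.0004
finger_force: 0.0
```

{"name": "jog_arm", "arguments": {
  "targets": [
    [-1, 0, 0, -0.1, 0, 0, 0],
    [-1, 0, 0, -0.2, 0, 0, 0],
    [-1, 0, 0, -0.2, 0, 0, 0]
  ]
}}

```text
time_s: 11.6
tcp_pos: [0.5938, 0.1586, 0.291]
tcp_rot: [0.113, 0.994, -0.0, -0.0]
force: [-0.8, 0.1, 0.2]
gripper_width: -0.0
finger_force: 0.0
```

{"name": "jog_arm", "arguments": {
  "targets": [
    [-1, 0, 0, -0.1, 0, 0, 0],
    [-1, 0, 0, -0.2, 0, 0, 0],
    [-1, 0, 0, -0.2, 0, 0, 0]
  ]
}}

```text
time_s: 11.9
tcp_pos: [0.5938, 0.1587, 0.289]
tcp_rot: [0.113, 0.994, -0.0, -0.0]
force: [-0.2, 0.3, 0.5]
gripper_width: -0.0
finger_force: 0.0
```

{"name": "jog_arm", "arguments": {
  "targets": [
    [-1, 0, 0, -0.1, 0, 0, 0],
    [-1, 0, 0, -0.2, 0, 0, 0],
    [-1, 0, 0, -0.2, 0, 0, 0]
  ]
}}

```text
time_s: 12.2
tcp_pos: [0.5938, 0.1587, 0.287]
tcp_rot: [0.113, 0.994, -0.0, -0.0]
force: [0.6, -0.1, 0.5]
gripper_width: -0.0003
finger_force: 0.0
```

{"name": "jog_arm", "arguments": {
  "targets": [
    [-1, 0, 0, -0.1, 0, 0, 0],
    [-1, 0, 0, -0.2, 0, 0, 0],
    [-1, 0, 0, -0.2, 0, 0, 0]
  ]
}}

```text
time_s: 12.5
tcp_pos: [0.5939, 0.1587, 0.2851]
tcp_rot: [0.113, 0.994, -0.0, -0.0]
force: [-1.0, 0.6, -0.1]
gripper_width: 0.0
finger_force: 0.0
```

{"name": "jog_arm", "arguments": {
  "targets": [
    [-1, 0, 0, -0.1, 0, 0, 0],
    [-1, 0, 0, -0.2, 0, 0, 0],
    [-1, 0, 0, -0.2, 0, 0, 0]
  ]
}}

```text
time_s: 12.8
tcp_pos: [0.5939, 0.1587, 0.2831]
tcp_rot: [0.113, 0.994, -0.0, -0.0]
force: [0.1, -0.8, 0.4]
gripper_width: -0.0003
finger_force: 0.1
```

{"name": "jog_arm", "arguments": {
  "targets": [
    [-1, 0, 0, -0.1, 0, 0, 0],
    [-1, 0, 0, -0.2, 0, 0, 0],
    [-1, 0, 0, -0.2, 0, 0, 0]
  ]
}}

```text
time_s: 13.1
tcp_pos: [0.594, 0.1587, 0.2815]
tcp_rot: [0.113, 0.994, 0.0, 0.0]
force: [-0.1, -0.8, 4.5]
gripper_width: 0.0003
finger_force: 2.2
```

```bash
cat > plan.py <<'E'
import sys,json,numpy as np
# usage: plan th1 step press_mm ; data.txt lines: x y z F (measured)
C=np.array([.5945,.2105]); k=4.5e3
D=np.loadtxt("data.txt",ndmin=2); P=D[:,:2]-C; H=D[:,2]+D[:,3]/k
th=np.arctan2(P[:,1],P[:,0])
A=np.c_[np.ones(len(D)),P]; W=np.diag([0,3e-2,3e-2])*.3   # mild prior: small slopes
s=np.linalg.solve(A.T@A+W.T@W*1e-2,A.T@H); print("h0 %.4f slopes %.4f %.4f = %.1f deg; resid mm"%(*s,np.degrees(np.hypot(*s[1:]))),((H-A@s)*1e3).round(2))
t0=np.degrees(th[-1]); end,step,press=map(float,sys.argv[1:4])
n=int(round(((end-t0)%360)/step)); rows=[]
for i in range(1,n+1):
    t=np.radians(t0+((end-t0)%360)*i/n); p=.053*np.array([np.cos(t),np.sin(t)])
    z=s@[1,*p]-press/1e3
    rows.append([-1,*(((C+p-D[-1,:2])*100).round(2)),round((z-D[-1,2])*100,2),0,0,0])
print("now",t0%360,json.dumps([[float(v) for v in q] for q in rows]))
E
echo "0.594 0.1587 0.2815 4.5" > data.txt; python3 plan.py 290 5 1.2
```

```text
h0 0.2825 slopes 0.0000 0.0000 = 0.0 deg; resid mm [0.]
now 269.4469691102449 [[-1.0, 0.47, -0.1, -0.02, 0.0, 0.0, 0.0], [-1.0, 0.95, -0.04, -0.02, 0.0, 0.0, 0.0], [-1.0, 1.41, 0.06, -0.02, 0.0, 0.0, 0.0], [-1.0, 1.86, 0.2, -0.02, 0.0, 0.0, 0.0]]
```

{"name": "jog_arm", "arguments": {
  "targets": [
    [-1, 0.3, -0.05, 0, 0, 0, 0],
    [-1, 0.6, -0.05, 0, 0, 0, 0],
    [-1, 0.95, 0, 0, 0, 0, 0],
    [-1, 0.95, 0, 0, 0, 0, 0]
  ]
}}

```text
time_s: 13.5
tcp_pos: [0.6039, 0.1586, 0.2812]
tcp_rot: [0.113, 0.994, -0.0, 0.0]
force: [-1.1, -0.0, 4.3]
gripper_width: 0.0001
finger_force: 2.0
```

```bash
echo "0.6039 0.1586 0.2812 4.3" >> data.txt; python3 plan.py 300 5 1.3
```

```text
h0 0.2825 slopes -0.0342 0.0003 = 2.0 deg; resid mm [ 0. -0.]
now 280.2659821169086 [[-1.0, 0.45, 0.08, -0.05, 0.0, 0.0, 0.0], [-1.0, 0.88, 0.21, -0.06, 0.0, 0.0, 0.0], [-1.0, 1.31, 0.39, -0.08, 0.0, 0.0, 0.0], [-1.0, 1.71, 0.6, -0.09, 0.0, 0.0, 0.0]]
```

{"name": "jog_arm", "arguments": {
  "targets": [
    [-1, 0.45, 0.1, -0.03, 0, 0, 0],
    [-1, 0.9, 0.2, -0.05, 0, 0, 0],
    [-1, 1.3, 0.4, -0.07, 0, 0, 0],
    [-1, 1.7, 0.6, -0.07, 0, 0, 0],
    [-1, 1.7, 0.6, -0.07, 0, 0, 0]
  ]
}}

```text
time_s: 14.0
tcp_pos: [0.6213, 0.1649, 0.2807]
tcp_rot: [0.113, 0.994, 0.0, 0.001]
force: [0.1, -2.0, 4.4]
gripper_width: 0.0001
finger_force: 2.4
```

```bash
echo "0.6213 0.1649 0.2807 4.4" >> data.txt; python3 plan.py 330 5 1.5
```

```text
h0 0.2832 slopes -0.0333 0.0146 = 2.1 deg; resid mm [ 0.01 -0.01  0.  ]
now 300.44357567992563 [[-1.0, 0.39, 0.24, -0.06, 0.0, 0.0, 0.0], [-1.0, 0.75, 0.52, -0.07, 0.0, 0.0, 0.0], [-1.0, 1.08, 0.83, -0.08, 0.0, 0.0, 0.0], [-1.0, 1.39, 1.16, -0.08, 0.0, 0.0, 0.0], [-1.0, 1.67, 1.53, -0.09, 0.0, 0.0, 0.0], [-1.0, 1.91, 1.91, -0.09, 0.0, 0.0, 0.0]]
```

{"name": "jog_arm", "arguments": {
  "targets": [
    [-1, 0.4, 0.25, -0.04, 0, 0, 0],
    [-1, 0.75, 0.5, -0.06, 0, 0, 0],
    [-1, 1.1, 0.85, -0.08, 0, 0, 0],
    [-1, 1.4, 1.15, -0.08, 0, 0, 0],
    [-1, 1.65, 1.5, -0.09, 0, 0, 0],
    [-1, 1.9, 1.9, -0.09, 0, 0, 0],
    [-1, 1.9, 1.9, -0.09, 0, 0, 0]
  ]
}}

```text
time_s: 14.7
tcp_pos: [0.6401, 0.1841, 0.2803]
tcp_rot: [0.113, 0.994, 0.0, 0.001]
force: [0.6, -1.3, 7.1]
gripper_width: 0.0002
finger_force: 3.6
```

```bash
echo "0.6401 0.1841 0.2803 7.1" >> data.txt; python3 plan.py 360 5 1.4
```

```text
h0 0.2850 slopes -0.0405 0.0478 = 3.6 deg; resid mm [-0.02  0.04 -0.03  0.01]
now 329.93141717813756 [[-1.0, 0.24, 0.4, 0.03, 0.0, 0.0, 0.0], [-1.0, 0.42, 0.82, 0.04, 0.0, 0.0, 0.0], [-1.0, 0.56, 1.27, 0.05, 0.0, 0.0, 0.0], [-1.0, 0.66, 1.72, 0.07, 0.0, 0.0, 0.0], [-1.0, 0.72, 2.18, 0.09, 0.0, 0.0, 0.0], [-1.0, 0.74, 2.64, 0.11, 0.0, 0.0, 0.0]]
```

{"name": "jog_arm", "arguments": {
  "targets": [
    [-1, 0.25, 0.4, 0.02, 0, 0, 0],
    [-1, 0.4, 0.8, 0.04, 0, 0, 0],
    [-1, 0.55, 1.25, 0.05, 0, 0, 0],
    [-1, 0.65, 1.7, 0.07, 0, 0, 0],
    [-1, 0.7, 2.2, 0.09, 0, 0, 0],
    [-1, 0.75, 2.65, 0.11, 0, 0, 0],
    [-1, 0.75, 2.65, 0.11, 0, 0, 0]
  ]
}}

```text
time_s: 15.4
tcp_pos: [0.6472, 0.2107, 0.2813]
tcp_rot: [0.112, 0.994, 0.0, 0.001]
force: [-1.7, -1.5, 8.0]
gripper_width: 0.0
finger_force: 3.8
```

```bash
echo "0.6472 0.2107 0.2813 8.0" >> data.txt; python3 plan.py 30 5 1.4
```

```text
h0 0.2854 slopes -0.0441 0.0551 = 4.0 deg; resid mm [-0.04  0.06 -0.   -0.03  0.02]
now 0.2174402445822291 [[-1.0, 0.01, 0.46, 0.06, 0.0, 0.0, 0.0], [-1.0, -0.05, 0.91, 0.09, 0.0, 0.0, 0.0], [-1.0, -0.15, 1.36, 0.12, 0.0, 0.0, 0.0], [-1.0, -0.29, 1.8, 0.15, 0.0, 0.0, 0.0], [-1.0, -0.47, 2.22, 0.18, 0.0, 0.0, 0.0], [-1.0, -0.68, 2.63, 0.21, 0.0, 0.0, 0.0]]
```

{"name": "jog_arm", "arguments": {
  "targets": [
    [-1, 0, 0.45, 0.06, 0, 0, 0],
    [-1, -0.05, 0.9, 0.09, 0, 0, 0],
    [-1, -0.15, 1.35, 0.12, 0, 0, 0],
    [-1, -0.3, 1.8, 0.15, 0, 0, 0],
    [-1, -0.45, 2.2, 0.18, 0, 0, 0],
    [-1, -0.7, 2.65, 0.21, 0, 0, 0],
    [-1, -0.7, 2.65, 0.21, 0, 0, 0]
  ]
}}

```text
time_s: 16.1
tcp_pos: [0.64, 0.237, 0.2833]
tcp_rot: [0.112, 0.994, 0.0, 0.0]
force: [-1.9, -2.6, 6.0]
gripper_width: 0.0
finger_force: 3.4
```

```bash
python3 - <<'E'
from h import *
o,a=snap("wrist","w6"); print(o["tcp_pos"],o["force"],o["time_s"])
o,b=snap("top","t6")
cv2.imwrite("pics/c6.png",np.hstack([cv2.resize(a,(400,300)),cv2.resize(b[140:260,200:320],(300,300))]))
E
```

```text
[0.63997525 0.23698709 0.28326968] [-1.91091383 -2.55396488  5.98652649] 16.1
```

View pics/c6.png

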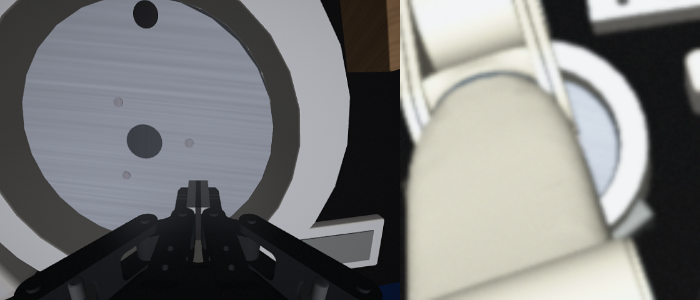

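The wrist half shows the rotor has turned with the tip: the dot is now at (145,14), opposite its start. I'll work out the angle.

```bash
echo "0.640 0.237 0.2833 6.0" >> data.txt; python3 plan.py 75 5 1.5; python3 - <<'E'
from h import *
C=np.array([.5945,.2105])
q=r.observe()["tcp_rot"]
for uv,t in(((535,345),[.5955,.1543,.3005]),((232,22),[.640,.237,.2833])):
    p=cast("wrist",uv,.112,dict(tcp_rot=q,tcp_pos=np.array(t)))[0,:2]-C; print(np.degrees(np.arctan2(p[1],p[0])),np.hypot(*p))
E
```

```text
h0 0.2852 slopes -0.0413 0.0517 = 3.8 deg; resid mm [-0.02  0.05 -0.03 -0.05  0.07 -0.03]
now 30.217273957384332 [[-1.0, -0.22, 0.4, 0.02, 0.0, 0.0, 0.0], [-1.0, -0.5, 0.77, 0.05, 0.0, 0.0, 0.0], [-1.0, -0.81, 1.11, 0.08, 0.0, 0.0, 0.0], [-1.0, -1.15, 1.42, 0.11, 0.0, 0.0, 0.0], [-1.0, -1.52, 1.7, 0.14, 0.0, 0.0, 0.0], [-1.0, -1.91, 1.94, 0.17, 0.0, 0.0, 0.0], [-1.0, -2.31, 2.16, 0.19, 0.0, 0.0, 0.0], [-1.0, -2.74, 2.33, 0.22, 0.0, 0.0, 0.0], [-1.0, -3.18, 2.47, 0.25, 0.0, 0.0, 0.0]]
40.12077848810208 0.07790914601434895
162.06740000199673 0.07452990944952481
```

{"name": "jog_arm", "arguments": {
  "targets": [
    [-1, -0.2, 0.4, 0.02, 0, 0, 0],
    [-1, -0.5, 0.75, 0.05, 0, 0, 0],
    [-1, -0.8, 1.1, 0.08, 0, 0, 0],
    [-1, -1.15, 1.4, 0.11, 0, 0, 0],
    [-1, -1.5, 1.7, 0.14, 0, 0, 0],
    [-1, -1.9, 1.95, 0.17, 0, 0, 0],
    [-1, -2.3, 2.15, 0.19, 0, 0, 0],
    [-1, -2.75, 2.35, 0.22, 0, 0, 0],
    [-1, -3.2, 2.45, 0.25, 0, 0, 0],
    [-1, -3.2, 2.45, 0.25, 0, 0, 0]
  ]
}}

```text
time_s: 17.2
tcp_pos: [0.6084, 0.2614, 0.2861]
tcp_rot: [0.113, 0.994, 0.0, 0.001]
force: [0.8, -3.9, 6.8]
gripper_width: -0.0002
finger_force: 3.0
```

```bash
echo "0.6084 0.2614 0.2861 6.8" >> data.txt; python3 plan.py 125 5 1.5
```

```text
h0 0.2854 slopes -0.0455 0.0549 = 4.1 deg; resid mm [-0.07  0.04  0.01  0.01  0.08 -0.14  0.06]
now 74.72583349860368 [[-1.0, -0.45, 0.13, 0.02, 0.0, 0.0, 0.0], [-1.0, -0.91, 0.19, 0.05, 0.0, 0.0, 0.0], [-1.0, -1.37, 0.21, 0.07, 0.0, 0.0, 0.0], [-1.0, -1.84, 0.19, 0.09, 0.0, 0.0, 0.0], [-1.0, -2.3, 0.13, 0.11, 0.0, 0.0, 0.0], [-1.0, -2.75, 0.03, 0.12, 0.0, 0.0, 0.0], [-1.0, -3.2, -0.11, 0.13, 0.0, 0.0, 0.0], [-1.0, -3.63, -0.28, 0.14, 0.0, 0.0, 0.0], [-1.0, -4.04, -0.5, 0.15, 0.0, 0.0, 0.0], [-1.0, -4.43, -0.75, 0.16, 0.0, 0.0, 0.0]]
```

{"name": "jog_arm", "arguments": {
  "targets": [
    [-1, -0.45, 0.15, 0.02, 0, 0, 0],
    [-1, -0.9, 0.2, 0.05, 0, 0, 0],
    [-1, -1.35, 0.2, 0.07, 0, 0, 0],
    [-1, -1.85, 0.2, 0.09, 0, 0, 0],
    [-1, -2.3, 0.15, 0.11, 0, 0, 0],
    [-1, -2.75, 0.05, 0.12, 0, 0, 0],
    [-1, -3.2, -0.1, 0.13, 0, 0, 0],
    [-1, -3.65, -0.3, 0.14, 0, 0, 0],
    [-1, -4.05, -0.5, 0.15, 0, 0, 0],
    [-1, -4.45, -0.75, 0.16, 0, 0, 0],
    [-1, -4.45, -0.75, 0.16, 0, 0, 0]
  ]
}}

```text
time_s: 18.3
tcp_pos: [0.5636, 0.2538, 0.2874]
tcp_rot: [0.113, 0.994, 0.001, 0.001]
force: [1.3, 0.7, 5.6]
gripper_width: -0.0001
finger_force: 2.8
```

```bash
echo "0.5636 0.2538 0.2874 5.6" >> data.txt; python3 plan.py 180 5 1.5
```

```text
h0 0.2852 slopes -0.0410 0.0532 = 3.9 deg; resid mm [ 0.02  0.08 -0.02 -0.07  0.01 -0.13  0.25 -0.15]
now 125.51263593189363 [[-1.0, -0.35, -0.3, -0.01, 0.0, 0.0, 0.0], [-1.0, -0.68, -0.61, -0.02, 0.0, 0.0, 0.0], [-1.0, -0.99, -0.95, -0.02, 0.0, 0.0, 0.0], [-1.0, -1.27, -1.31, -0.03, 0.0, 0.0, 0.0], [-1.0, -1.51, -1.7, -0.04, 0.0, 0.0, 0.0], [-1.0, -1.72, -2.11, -0.05, 0.0, 0.0, 0.0], [-1.0, -1.9, -2.53, -0.07, 0.0, 0.0, 0.0], [-1.0, -2.03, -2.97, -0.09, 0.0, 0.0, 0.0], [-1.0, -2.13, -3.42, -0.11, 0.0, 0.0, 0.0], [-1.0, -2.19, -3.87, -0.13, 0.0, 0.0, 0.0], [-1.0, -2.21, -4.33, -0.15, 0.0, 0.0, 0.0]]
```

{"name": "jog_arm", "arguments": {
  "targets": [
    [-1, -0.35, -0.3, -0.01, 0, 0, 0],
    [-1, -0.7, -0.6, -0.02, 0, 0, 0],
    [-1, -1, -0.95, -0.02, 0, 0, 0],
    [-1, -1.25, -1.3, -0.03, 0, 0, 0],
    [-1, -1.5, -1.7, -0.04, 0, 0, 0],
    [-1, -1.7, -2.1, -0.05, 0, 0, 0],
    [-1, -1.9, -2.55, -0.07, 0, 0, 0],
    [-1, -2.05, -2.95, -0.09, 0, 0, 0],
    [-1, -2.15, -3.4, -0.11, 0, 0, 0],
    [-1, -2.2, -3.85, -0.13, 0, 0, 0],
    [-1, -2.2, -4.35, -0.15, 0, 0, 0],
    [-1, -2.2, -4.35, -0.15, 0, 0, 0]
  ]
}}

```text
time_s: 19.5
tcp_pos: [0.5414, 0.2101, 0.2856]
tcp_rot: [0.113, 0.994, 0.0, 0.0]
force: [-1.3, 1.0, 6.6]
gripper_width: 0.0001
finger_force: 2.9
```

```bash
echo "0.5414 0.2101 0.2856 6.6" >> data.txt; python3 plan.py 235 5 1.5
```

```text
h0 0.2852 slopes -0.0391 0.0533 = 3.8 deg; resid mm [ 0.08  0.13 -0.01 -0.1  -0.04 -0.17  0.28 -0.03 -0.15]
now 180.4315984617098 [[-1.0, 0.03, -0.46, -0.01, 0.0, 0.0, 0.0], [-1.0, 0.1, -0.91, -0.04, 0.0, 0.0, 0.0], [-1.0, 0.2, -1.36, -0.07, 0.0, 0.0, 0.0], [-1.0, 0.34, -1.8, -0.1, 0.0, 0.0, 0.0], [-1.0, 0.52, -2.22, -0.13, 0.0, 0.0, 0.0], [-1.0, 0.73, -2.63, -0.16, 0.0, 0.0, 0.0], [-1.0, 0.98, -3.01, -0.19, 0.0, 0.0, 0.0], [-1.0, 1.26, -3.38, -0.22, 0.0, 0.0, 0.0], [-1.0, 1.57, -3.71, -0.25, 0.0, 0.0, 0.0], [-1.0, 1.91, -4.02, -0.28, 0.0, 0.0, 0.0], [-1.0, 2.27, -4.3, -0.31, 0.0, 0.0, 0.0]]
```

{"name": "jog_arm", "arguments": {
  "targets": [
    [-1, 0.05, -0.45, -0.01, 0, 0, 0],
    [-1, 0.1, -0.9, -0.04, 0, 0, 0],
    [-1, 0.2, -1.35, -0.07, 0, 0, 0],
    [-1, 0.35, -1.8, -0.1, 0, 0, 0],
    [-1, 0.5, -2.2, -0.13, 0, 0, 0],
    [-1, 0.75, -2.65, -0.16, 0, 0, 0],
    [-1, 1, -3, -0.19, 0, 0, 0],
    [-1, 1.25, -3.4, -0.22, 0, 0, 0],
    [-1, 1.55, -3.7, -0.25, 0, 0, 0],
    [-1, 1.9, -4, -0.28, 0, 0, 0],
    [-1, 2.25, -4.3, -0.31, 0, 0, 0],
    [-1, 2.25, -4.3, -0.31, 0, 0, 0]
  ]
}}

```text
time_s: 20.7
tcp_pos: [0.5638, 0.1669, 0.2822]
tcp_rot: [0.113, 0.994, -0.0, -0.001]
force: [-1.4, -0.6, 5.8]
gripper_width: -0.0
finger_force: 3.2
```

```bash
echo "0.5638 0.1669 0.2822 5.8" >> data.txt; python3 plan.py 290 5 1.5
```

```text
h0 0.2851 slopes -0.0373 0.0547 = 3.8 deg; resid mm [ 0.21  0.24  0.06 -0.09 -0.08 -0.23  0.24  0.02  0.   -0.38]
now 234.849534356327 [[-1.0, 0.41, -0.22, -0.01, 0.0, 0.0, 0.0], [-1.0, 0.82, -0.44, -0.04, 0.0, 0.0, 0.0], [-1.0, 1.25, -0.62, -0.06, 0.0, 0.0, 0.0], [-1.0, 1.69, -0.76, -0.09, 0.0, 0.0, 0.0], [-1.0, 2.14, -0.86, -0.11, 0.0, 0.0, 0.0], [-1.0, 2.6, -0.92, -0.13, 0.0, 0.0, 0.0], [-1.0, 3.06, -0.94, -0.15, 0.0, 0.0, 0.0], [-1.0, 3.53, -0.92, -0.17, 0.0, 0.0, 0.0], [-1.0, 3.99, -0.86, -0.18, 0.0, 0.0, 0.0], [-1.0, 4.44, -0.76, -0.19, 0.0, 0.0, 0.0], [-1.0, 4.88, -0.62, -0.2, 0.0, 0.0, 0.0]]
```

{"name": "jog_arm", "arguments": {
  "targets": [
    [-1, 0.4, -0.2, -0.02, 0, 0, 0],
    [-1, 0.8, -0.45, -0.04, 0, 0, 0],
    [-1, 1.25, -0.6, -0.06, 0, 0, 0],
    [-1, 1.7, -0.75, -0.09, 0, 0, 0],
    [-1, 2.15, -0.85, -0.11, 0, 0, 0],
    [-1, 2.6, -0.9, -0.13, 0, 0, 0],
    [-1, 3.05, -0.95, -0.15, 0, 0, 0],
    [-1, 3.55, -0.9, -0.17, 0, 0, 0],
    [-1, 4, -0.85, -0.18, 0, 0, 0],
    [-1, 4.45, -0.75, -0.19, 0, 0, 0],
    [-1, 4.9, -0.6, -0.2, 0, 0, 0],
    [-1, 4.9, -0.6, -0.2, 0, 0, 0]
  ]
}}

```text
time_s: 21.9
tcp_pos: [0.6132, 0.161, 0.2804]
tcp_rot: [0.113, 0.994, -0.0, -0.0]
force: [0.3, -3.0, 4.7]
gripper_width: 0.0004
finger_force: 3.0
```

```bash
python3 - <<'E'
from h import *
o,a=snap("wrist","w7"); print(o["tcp_pos"],o["force"],o["time_s"])
C=np.array([.5945,.2105])
for A,c,s in blobs((a.max(2)<45),60):
    p=cast("wrist",c,.112,o)[0,:2]-C
    if .05<np.hypot(*p)<.09: print(A,c,s,np.degrees(np.arctan2(p[1],p[0])),np.hypot(*p))
E
```

```text
[0.61318101 0.16103547 0.28035092] [ 0.28392316 -3.01632333  4.65262003] 21.9
314 [316.8 312.5] [313 289   9  43] -67.7435737984579 0.05321973296597446
135 [292.6 305.9] [285 301  15  10] -76.0813959201997 0.06067183707454412
60 [291.  314.5] [284 313  15   4] -72.94429839915227 0.06341892202146113
524 [496.8 370.2] [483 359  29  23] 21.230843904532957 0.07492437536587493
```

The dot is now at 21°, so the rotor has turned about 341°. One more arc is needed, with some margin.

```bash
echo "0.6132 0.1610 0.2804 4.7" >> data.txt; python3 plan.py 345 5 1.6
```

```text
h0 0.2851 slopes -0.0375 0.0553 = 3.8 deg; resid mm [ 0.25  0.28  0.11 -0.05 -0.05 -0.22  0.23  0.    0.01 -0.35 -0.21]
now 290.69545073406323 [[-1.0, 0.42, 0.17, -0.04, 0.0, 0.0, 0.0], [-1.0, 0.83, 0.39, -0.04, 0.0, 0.0, 0.0], [-1.0, 1.21, 0.64, -0.04, 0.0, 0.0, 0.0], [-1.0, 1.57, 0.92, -0.04, 0.0, 0.0, 0.0], [-1.0, 1.9, 1.23, -0.04, 0.0, 0.0, 0.0], [-1.0, 2.21, 1.57, -0.03, 0.0, 0.0, 0.0], [-1.0, 2.48, 1.93, -0.02, 0.0, 0.0, 0.0], [-1.0, 2.73, 2.32, -0.01, 0.0, 0.0, 0.0], [-1.0, 2.94, 2.72, 0.01, 0.0, 0.0, 0.0], [-1.0, 3.11, 3.14, 0.02, 0.0, 0.0, 0.0], [-1.0, 3.25, 3.58, 0.04, 0.0, 0.0, 0.0]]
```

{"name": "jog_arm", "arguments": {
  "targets": [
    [-1, 0.4, 0.15, -0.04, 0, 0, 0],
    [-1, 0.85, 0.4, -0.05, 0, 0, 0],
    [-1, 1.2, 0.65, -0.05, 0, 0, 0],
    [-1, 1.55, 0.9, -0.05, 0, 0, 0],
    [-1, 1.9, 1.25, -0.05, 0, 0, 0],
    [-1, 2.2, 1.55, -0.04, 0, 0, 0],
    [-1, 2.5, 1.95, -0.02, 0, 0, 0],
    [-1, 2.75, 2.3, -0.01, 0, 0, 0],
    [-1, 2.95, 2.7, 0.01, 0, 0, 0],
    [-1, 3.1, 3.15, 0.02, 0, 0, 0],
    [-1, 3.25, 3.6, 0.04, 0, 0, 0],
    [-1, 3.25, 3.6, 0.04, 0, 0, 0]
  ]
}}

```text
time_s: 23.15
tcp_pos: [0.6455, 0.1975, 0.281]
tcp_rot: [0.113, 0.994, -0.0, 0.0]
force: [-0.8, -1.5, 6.3]
gripper_width: 0.0001
finger_force: 3.4
```

{"name": "jog_arm", "arguments": {
  "targets": [
    [-1, 0, 0, 0, 0, 0, 0],
    [-1, 0, 0, 0.1, 0, 0, 0],
    [-1, 0, 0, 0.3, 0, 0, 0],
    [-1, 0, 0, 1.5, 0, 0, 0],
    [-1, 0, 0, 4, 0, 0, 0],
    [-1, 0, 0, 7, 0, 0, 0],
    [-1, -1, -1, 10, 0, 0, 0],
    [-1, -4, -1, 10, 0, 0, 0],
    [-1, -7, -1, 10, 0, 0, 0],
    [-1, -7, -1, 10, 0, 0, 0]
  ]
}}

```text
time_s: 24.15
tcp_pos: [0.5723, 0.187, 0.381]
tcp_rot: [0.112, 0.994, -0.0, -0.001]
force: [0.4, 0.1, -0.3]
gripper_width: -0.0001
finger_force: 0.0
```

```bash
python3 - <<'E'
from h import *
o,a=snap("wrist","w8"); print(o["tcp_pos"],o["force"],o["time_s"])
C=np.array([.5945,.2105])
for A,c,s in blobs((a.max(2)<45),60):
    p=cast("wrist",c,.112,o)[0,:2]-C
    if np.hypot(*p)<.09: print(A,c,s,np.degrees(np.arctan2(p[1],p[0])),np.hypot(*p))
_,b=snap("scene","s8")
cv2.imwrite("pics/c8.png",np.hstack([cv2.resize(a,(360,270)),cv2.resize(b,(360,270))]))
E
```

```text
[0.57226177 0.18702198 0.38096597] [ 0.42565562  0.09779534 -0.28945393] 24.15
177937 [294.9 237. ] [  0   0 640 480] -125.6841884149289 0.04678947488488699
211 [460.5 265. ] [452 258  18  15] 74.72066705071886 0.07779814967953956
```

View pics/c8.png

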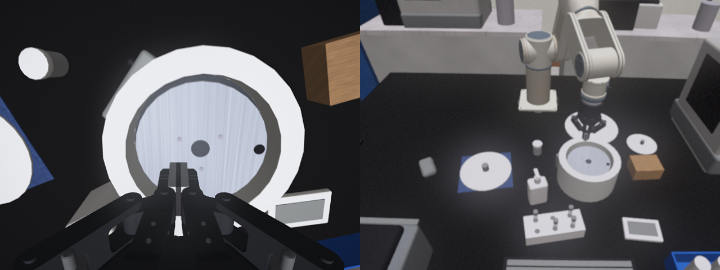

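The dot is at 74.7°, having started at 40.1°, so the rotor has turned about 395°. In the picture the tip is clear of the rotor, the lid lies knob-up on the mat at (486,168), and nothing else has moved.

```bash
python3 -c "
from cell import r
print(r.sign_off())"
```

```text
the job is handed in; nothing more can be done
None
```

I handed the job in at about 24 s: the lid lies knob-up within about 2 mm of the mat's centre, and the rotor turned about 395° counter-clockwise with contact readings (taken after each arc) of at most about 8 N. The gripper is clear of everything, and the bystanders looked undisturbed in the last picture.

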